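Lock the specimen chest

ROBOT

A 6-joint arm with a two-finger parallel gripper is mounted at the origin on the work surface. World frame = base frame: x ahead of the robot, y to its left, z up, the work surface at z = 0. Lengths are in m, angles in degrees, forces in N, time in s.
With the tool pointing down it reaches from about 0.25 to 0.725 m from the base axis. Payload 9.7 kg.
Tool frame: the origin (TCP) lies at the very end of the fingers, on their centre line; the grasp point (between the pads) lies 19 mm behind it (bot.grip_depth is the distance from the TCP to the grasp point, in m); z points along the fingers, y is the direction in which the jaws open and shut (so a half turn about z gives the same grasp; the last joint's range is limited). The gripper opens to 85 mm and grips with 20 to 120 N. Pads are 22 mm wide; open, the fingers measure 114 mm over their backs; the gripper's body (76 mm by 85 mm) begins 54 mm behind the grasp point. The pads swing forward as they close: fully open they stand 13 mm farther back than shut.
Start: joints at [71.047, 4.979, 10.078, 95.1, 0, 90], TCP at [0.179, 0.52, 0.231] pointing down, gripper open.
Joint ranges: [-179.16, 179.16], [-48.56, 103.87], [-65.8, 70.77], [-126.05, 130.52], [-82.76, 87.17], [-180, 180]. Speed limits (degrees/s): [127.2, 127.2, 147.25, 180, 180, 180].

INTERFACE

Orientations are given as [roll, pitch, yaw] about the fixed x, y, z axes, in that order (R = Rz(yaw) Ry(pitch) Rx(roll)).
In Python, from workcell import telemetry, optics, order, bot gives the robot as it stands. The module is installed in compiled form; this text tells all that it offers.
- The arm moves only by the shell command python3 -m inch 'ROWS' [FORCE]. ROWS is JSON, a list of rows, each a list of 7 numbers: the shift along the tool's x, y, z in m, then the turn, a rotation vector about the tool's x, y, z in rad, then the closure, from 0 (fully open) to 1 (shut). In form: [[tx, ty, tz, rx, ry, rz, grip], ...]. A call has 1 to 12 rows; each row is the pose to reach, as a shift and turn from the pose commanded when the call began, along the tool's axes at that moment; what a row does not reach only later rows make up. A row lasts 1/12 s, in which the tool goes at most 41.7 mm and 7.16 degrees, less where a joint would pass 70% of its speed; a pose out of reach is approached as far as the arm can. A call with a gripper value outside its range is refused whole. The fingers move at their own pace and stop on an object; FORCE is the grip in N (left out, the last holds). Time passes only in rows, so rows that repeat a pose let the fingers close. It gives the time, the measured TCP pose, the force and the opening at its end, in the units of the state.
- telemetry.get_obs(): the state, without advancing time (a new reading comes with each control period).
- optics.camera(name): name is "scene" or "top" or "wrist"; returns (picture, depth): 420x560x3 uint8, red, green, blue; 420x560 float32, m along the optical axis (not along the pixel's ray), 0 where there is no reading.
- optics.camera_info(name): a dict with "camera_matrix" (3x3 intrinsics, pixels), "xyz" and "attitude" of the camera in the world; the wrist camera has in their place "mount" (4x4, takes a point from camera to tool coordinates, whose origin is the TCP and whose axes are the flange's). Camera axes: x right, y down, z forward; pixel columns grow to the right and rows downward; lengths in m; the calibration is good to about 2 mm. A picture is of the moment at which its call begins: read the wrist's pose just before it. camera_info takes no time and is no camera call.
- order.job_done(): hands the job in, once; it reports no verdict.
The state is a dict: "time": time; "q": joint angles; "qd": joint speeds; "joint_efforts": joint torques, N m; "ee_pos": TCP position; "tcp_rot": TCP orientation; "wrist_force": force on the tool from outside, world axes, zero at the start; "torque": the same for the moment, N m; "opening": finger opening in m.
Only numpy, scipy, OpenCV 4.12 (cv2) and the standard library are available. Lean on these libraries where they do the work, as an engineer would, in place of code of your own. Each camera call takes 0.05 s, during which the arm holds its last target. There are 200 camera calls.

TASK

Lock the specimen chest: with a fingertip against its upright post, push the slotted disc round until its slot lines up with the locking bar, then push the bar by its tab through the slot and fully home against the stop of the keeper beyond. Only push: do not lift the bar out of its channel, and leave the other things on and around the chest where they stand. Finish with the robot clear of everything.

Things in the scene. Friction and masses are not known exactly. Their poses are not given: they have to be found in the camera images.
- chest: Low chest fixed to the bench, white with a dark grey lid, 224 x 344 mm, lid top 60 mm above the bench. Origin: centre of its underside, on the bench. y: the way the bar is pushed (channel, disc, keeper); x: across the bar, away from the robot at yaw 0; z up. All locking parts lie on the lid along the line x = 0.
- channel_end (a point): Middle of the channel floor's disc-side end, 65 mm above the bench, chest y 6 mm. The aluminium channel runs 166 mm back from here; walls to 78 mm above the bench, 17 mm apart. A steel strap 41 mm wide crosses over its last 10 mm, top 84.5 mm above the bench; the bar passes under it.
- lock_disc (a joint): Angle of the slotted disc about its upright axis, rad, anticlockwise from above: the post's direction from the chest's x axis. Slot lined up with the bar at 0 (post on +x side) and at 3.14 (post on -x side); either will do. Starts between 0.45 and 2.69. Turns from -0.6 to 3.75, so neither is an end stop; friction about 0.05 N m (2 N at the post), stays where left.
- disc_axis (a point): Centre of the top face of the steel disc, 81 mm above the bench: disc of 76 mm diameter, its slot a straight groove 22 mm wide right across it and open above, 16.5 mm deep. Fixed to the chest at chest x 0, y 50 mm. Axes as the chest's.
- post_top (a point): Top centre of the round upright post by which the disc is turned: 12 mm diameter, 35 mm high above the disc's top face (its top 116 mm above the bench), 28 mm from the disc's axis, at right angles to the slot. Turns with the disc.
- disc_slot (a point): Middle of the slot's floor, on the disc's axis, 64.5 mm above the bench. Turns with the disc: its y axis lies along the slot, its x axis points towards the post.
- bar: Loose steel locking bar, 14 x 14 x 138 mm, 0.15 to 0.31 kg, lying in the channel 65 mm above the bench. Origin: middle of its underside; y points to its round nose (7 mm radius). Slides with light friction, 115 to 132 mm to be fully home. The disc stops it unless the slot is lined up to about 0.1 rad; the round nose then turns the disc the last few degrees.
- bar_tab (a point): Centre of the tab's rear face, the face to push towards chest +y: an upright steel plate across the bar, 32 mm wide, 8 mm thick, from 81 to 109 mm above the bench; this point is 95 mm above the bench. Behind it the channel is open above, its walls ending 78 mm above the bench.
- bar_nose (a point): Foremost point of the bar's round nose, at mid height of the bar.
- keeper_stop (a point): Face of the keeper's stop that the nose meets when the bar is fully home, 72 mm above the bench, chest y 119 mm. Fixed to the chest. Two steel cheeks 21 mm apart stand before it over 26 mm, tops 80.5 mm above the bench, open above.
- dish: Bystander: small covered culture dish, 60 mm diameter, 15 mm high, on the chest's lid, on the +x side of the channel. Origin: centre of its underside.
- vial: Bystander: amber vial with white cap, 25 mm diameter, 48 mm high, standing on the lid on the -x side of the channel. Origin: centre of its underside.
- jar: Bystander: squat glass jar with brass stopper, 70 mm diameter, 78 mm high, on the bench beyond the keeper end of the chest. Origin: centre of its underside.
- slide_box: Bystander: small white and green box of slides, 50 x 80 x 26 mm, on the bench on the chest's +x side. Origin: centre of its underside.
- marker: Bystander: black marker with red cap, 135 mm long, 15 mm thick, lying on the bench on the chest's -x side. Origin: middle of its underside.
- dish_stack: Bystander: stack of three culture dishes (one piece), 90 mm diameter, 48 mm high, on the bench to the robot's right. Origin: centre of its underside.
- beaker: Bystander: empty glass beaker, 62 mm diameter, 80 mm high, on the bench to the robot's left. Origin: centre of its underside.
Mind the look-alikes: they are no part of the job. Of the things that look like the bar, the smallest one is meant.

How it is judged (in metres and radians):
On the way:
1. the disc's slot is lined up with the bar (angle between the y axis of disc_slot and the y axis of chest, either way round below 0.12 rad), for 0.2 s.
At the end, for the whole second after the job is handed in: The bar lies flat in the channel and through the disc's slot (slot within 0.12 rad of the bar's line, bar within 0.08 rad and its nose within 6 mm sideways and 6 mm in height of the keeper's middle line), its nose within 5 mm of the keeper's stop, at rest (y of bar_nose in the frame of chest above 0.114 m and x of bar_nose in the frame of chest between -0.006 and 0.006 m and z of bar_nose in the frame of chest between 0.066 and 0.078 m and z of bar in the frame of chest below 0.07 m and angle between the y axis of bar and the y axis of chest, either way round below 0.08 rad and angle between the y axis of disc_slot and the y axis of chest, either way round below 0.12 rad and linear speed of bar below 0.01 m/s); the robot touches nothing.
It fails at once if the bar is lifted out of its channel (raised more than 12 mm, or tipped more than 0.25 rad) (z of bar in the frame of chest above 0.077 m or not (angle between bar's own z axis and vertical below 0.25 rad)).
It fails at once if one of the other things is moved more than 25 mm or tipped over (distance of any of dish, vial, jar, slide_box, marker, dish_stack, beaker from where it was at the start of the episode above 0.025 m or angle between any of dish, vial, jar, slide_box, marker, dish_stack, beaker's own z axis and vertical above 0.4 rad).
It also fails if it takes over 54 s, if anything falls off the work surface, if the arm or the gripper's body presses on something with over 40 N, if the wrist force passes 120 N, or if a joint passes its speed limit or range.

## Working session

There is one attempt and no reset: what is moved stays moved. The work goes in short steps, Python scripts to look and compute and a shell command to move; the robot and the scene stay as the last step left them, time stands still between calls to the robot, and variables do not carry over. Pictures are saved under pics/ and viewed, about 8 in all and at most 12, crops included, and the job is handed in when it is done.

```bash
mkdir -p pics
cat > h.py <<'E'
import numpy as np, cv2
from scipy.spatial.transform import Rotation as R
from workcell import telemetry, optics, order, bot
def cam(n):
    o=telemetry.get_obs(); im,d=optics.camera(n); i=optics.camera_info(n); K=np.array(i["camera_matrix"])
    if n=="wrist":
        T=np.eye(4);T[:3,:3]=R.from_euler('xyz',o["tcp_rot"],degrees=True).as_matrix();T[:3,3]=o["ee_pos"];T=T@np.array(i["mount"])
    else:
        T=np.eye(4);T[:3,3]=i["xyz"];a=np.array(i["attitude"])
        T[:3,:3]=a if a.shape==(3,3) else R.from_euler('xyz',a,degrees=True).as_matrix()
    return im,d,K,T
def ray(K,T,uv,z):
    v=T[:3,:3]@np.linalg.inv(K)@[uv[0],uv[1],1]; return T[:3,3]+v*(z-T[2,3])/v[2]
def save(n,im): cv2.imwrite(f"pics/{n}.png",im[:,:,::-1])
def cloud(d,K,T):
    v,u=np.mgrid[:d.shape[0],:d.shape[1]]
    p=np.stack([(u-K[0,2])/K[0,0]*d,(v-K[1,2])/K[1,1]*d,d],-1); return p@T[:3,:3].T+T[:3,3]
E
python3 - <<'E'
from h import *
print(telemetry.get_obs()); 
for n in("scene","top","wrist"):
    print(n,optics.camera_info(n))
a,d,K,T=cam("top");save("top",a);np.savez("top",a=a,d=d,K=K,T=T)
c=cloud(d,K,T);print(c[::60,::80,2].round(3))
E
```

```text
{'time': 0.0, 'q': array([7.10471382e+01, 5.01180199e+00, 1.00326873e+01, 9.51000142e+01,
       9.41075882e-04, 9.00002742e+01]), 'qd': array([ 0.07583801,  0.00271747, -0.0466306 ,  0.06074915, -0.02718857,
        0.02548702]), 'joint_efforts': array([-1.58158393e-03, -5.20386672e+01,  4.64801860e+01,  1.62216002e-02,
        8.32992282e-05, -3.04274600e-06]), 'ee_pos': array([0.17855133, 0.51995434, 0.23056052]), 'tcp_rot': array([-1.79920871e+02, -9.40696244e-04,  1.61046863e+02]), 'wrist_force': array([-0.48898762,  0.16071791,  0.02933139]), 'torque': array([-0.08445857,  0.02289774, -0.00755308]), 'opening': 0.08558844788027531}
scene {'camera_matrix': array([[402.24395547,   0.        , 278.56288241],
       [  0.        , 402.24395547, 214.1411378 ],
       [  0.        ,   0.        ,   1.        ]]), 'xyz': array([1.25495284, 0.10884889, 0.82397882]), 'attitude': array([-133.33921099,    0.33033114,   95.60099222])}
top {'camera_matrix': array([[443.95231731,   0.        , 275.36030271],
       [  0.        , 443.95231731, 204.19422229],
       [  0.        ,   0.        
[... 541 characters left out ...]
2647525e-01,
        -1.43577634e-01],
       [ 0.00000000e+00,  0.00000000e+00,  0.00000000e+00,
         1.00000000e+00]])}
[[-7.390e-01 -7.460e-01 -7.520e-01 -7.520e-01 -7.550e-01 -7.420e-01
  -7.570e-01]
 [-2.000e-03  1.510e-01  5.100e-02  0.000e+00  6.900e-02 -4.000e-03
   0.000e+00]
 [ 0.000e+00  5.700e-02 -2.000e-03  1.203e+00 -0.000e+00 -3.000e-03
   4.100e-02]
 [ 2.000e-03 -3.000e-03 -1.000e-03  8.200e-02  6.100e-02  3.000e-03
  -3.000e-03]
 [-1.000e-03 -2.000e-03  1.000e-03 -3.000e-03  2.000e-03 -1.000e-03
  -1.000e-03]
 [-2.000e-03  1.000e-03 -3.000e-03  0.000e+00  4.000e-03 -2.000e-03
   1.000e-03]
 [ 4.030e-01 -0.000e+00 -5.000e-03 -3.000e-03  3.000e-03 -2.000e-03
  -1.000e-03]]
```

View pics/top.png

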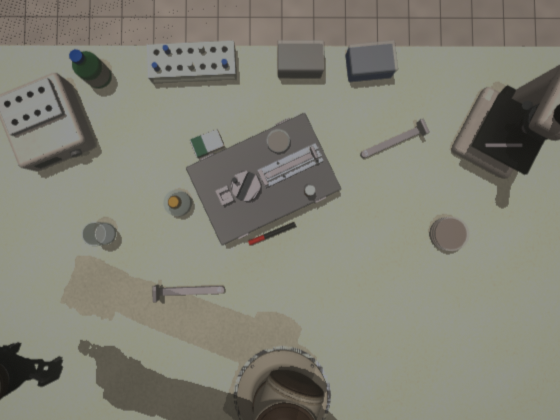

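The top view shows the chest at (263,178), with the channel and bar at (290,165), the disc at (245,186) and the keeper at (225,196). There are three bar-like things: (290,165) in the channel on the lid, (190,291) on the bench and (395,140) on the bench. The one in the channel is meant because it is the smallest. I'll confirm that in an enlarged crop and measure the chest.

Run:
```python
from h import *
z=np.load("top.npz");a,d,K,T=[z[k] for k in"adKT"]
c=cloud(d,K,T)
m=((c[...,2]>.045)&(c[...,2]<.13)).astype(np.uint8); m[:, :170]=0;m[:,350:]=0;m[:105]=0;m[245:]=0
m=cv2.morphologyEx(m,cv2.MORPH_OPEN,np.ones((5,5)))
n,l,s,_=cv2.connectedComponentsWithStats(m);k=1+s[1:,4].argmax()
vu=np.argwhere(l==k);q=np.array([ray(K,T,(u,v),.06)[:2] for v,u in vu])
r=cv2.minAreaRect((q*1000).astype(np.float32));print("rect mm",r,cv2.boxPoints(r))
x,y=178,105;cr=a[y:245,x:350]
g=cv2.resize(cr,None,fx=4.4,fy=4.2,interpolation=cv2.INTER_CUBIC);save("crop",np.clip(g*1.5,0,255).astype(np.uint8))
# post: heights > .1
hi=(c[...,2]>.095)&(l==k);print("high px",[(u,v,*c[v,u].round(3)) for v,u in np.argwhere(hi)])
```

```text
rect mm ((573.9903564453125, 48.547515869140625), (230.2288360595703, 342.5859680175781), 25.038854598999023) [[ 397.19748   155.02237 ]
 [ 542.1911   -155.3677  ]
 [ 750.7832    -57.927338]
 [ 605.7896    252.46274 ]]
high px [(np.int64(312), np.int64(146), np.float64(0.65), np.float64(-0.075), np.float64(0.102)), (np.int64(311), np.int64(147), np.float64(0.646), np.float64(-0.072), np.float64(0.107)), (np.int64(312), np.int64(147), np.float64(0.646), np.float64(-0.074), np.float64(0.11)), (np.int64(313), np.int64(147), np.float64(0.646), np.float64(-0.077), np.float64(0.107)), (np.int64(310), np.int64(148), np.float64(0.645), np.float64(-0.07), np.float64(0.101)), (np.int64(311), np.int64(148), np.float64(0.643), np.float64(-0.071), np.float64(0.109)), (np.int64(312), np.int64(148), np.float64(0.644), np.float64(-0.074), np.float64(0.105)), (np.int64(313), np.int64(148), np.float64(0.644), np.float64(-0.077), np.float64(0.107)), (np.int64(310), np.int64(149), np.float64(0.643), np.float64(-0.07), np.float64(0.097)), (np.int64(311), np.int64(149), np.float64(0.641), np.float64(-0.07
[... 12246 characters left out ...]
.int64(194), np.float64(0.529), np.float64(-0.066), np.float64(0.105)), (np.int64(310), np.int64(194), np.float64(0.529), np.float64(-0.069), np.float64(0.105)), (np.int64(311), np.int64(194), np.float64(0.528), np.float64(-0.071), np.float64(0.109)), (np.int64(312), np.int64(194), np.float64(0.528), np.float64(-0.073), np.float64(0.11)), (np.int64(308), np.int64(195), np.float64(0.527), np.float64(-0.064), np.float64(0.099)), (np.int64(309), np.int64(195), np.float64(0.526), np.float64(-0.066), np.float64(0.106)), (np.int64(310), np.int64(195), np.float64(0.526), np.float64(-0.069), np.float64(0.103)), (np.int64(311), np.int64(195), np.float64(0.527), np.float64(-0.072), np.float64(0.096))]
```

View pics/crop.png

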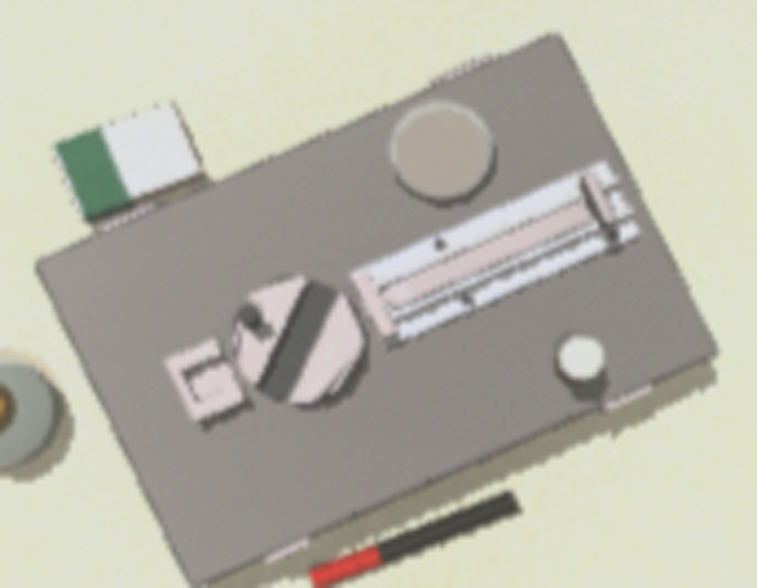

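The crop confirms it: the bar is in the channel, with its tab at crop (597,198) and its nose at (390,295). The bench bars are larger and don't lie in the channel. The chest centre is about (0.574, 0.0485) with yaw 25.0°. The tab falls at chest x -0.5 mm and y -140 mm. The post is 27 mm from the computed axis at about 0.75 rad, so I'll turn it clockwise to 0. I'm setting out with the fingers shut and tool x along chest y.

```bash
python3 -m inch '[[-0.04,-0.019,-0.01,0,0,0.1,1],[-0.08,-0.038,-0.02,0,0,0.2,1],[-0.119,-0.058,-0.02,0,0,0.3,1],[-0.156,-0.076,-0.02,0,0,0.4,1],[-0.195,-0.095,-0.02,0,0,0.5,1],[-0.234,-0.113,-0.02,0,0,0.6,1],[-0.273,-0.132,-0.02,0,0,0.7,1],[-0.312,-0.151,-0.02,0,0,0.803,1],[-0.35,-0.17,-0.02,0,0,0.803,1],[-0.385,-0.187,-0.02,0,0,0.803,1],[-0.42,-0.204,-0.02,0,0,0.803,1],[-0.45,-0.218,-0.02,0,0,0.803,1]]' 30
python3 - <<'E'
from h import *
a,d,K,T=cam("wrist");save("w1",a);np.savez("w1",a=a,d=d,K=K,T=T)
print(telemetry.get_obs())
E
```

```text
time: 1.05
ee_pos: [0.5329, 0.1674, 0.2509]
tcp_rot: [-180.0, -0.0, 115.0]
wrist_force: [1.2, 0.9, 0.8]
opening: 0.0
{'time': 1.1, 'q': array([16.94976374,  7.02722444, 14.3555972 , 97.35936076, -0.13819636,
       82.12870308]), 'qd': array([ 4.81300919, -1.49220826, -2.94908836, -0.74210493,  0.58317772,
        8.32663149]), 'joint_efforts': array([  9.10642684, -60.78650236,  48.52262735,   2.13557348,
         1.60152789,   0.62103381]), 'ee_pos': array([0.53694635, 0.16292769, 0.24962621]), 'tcp_rot': array([-1.79950378e+02,  1.32650510e-01,  1.14821155e+02]), 'wrist_force': array([-1.14999795, -4.9530597 , -2.7796315 ]), 'torque': array([-0.2663346 ,  0.13506847,  0.0276568 ]), 'opening': -0.00020611728333228064}
```

View pics/w1.png

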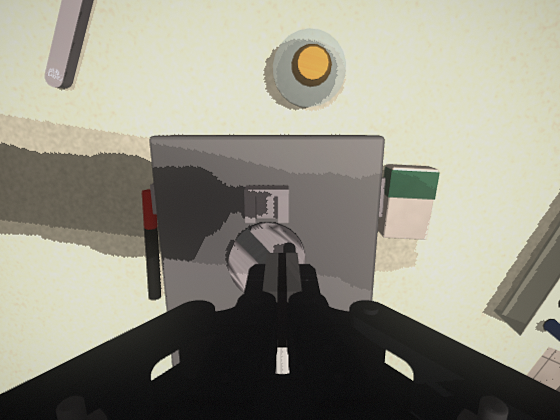

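The wrist view has the keeper at (267,203), the disc around (265,250), the post just beyond the finger tips at about (289,248), and the chest's far edge at row 135. I'll measure the post, keeper and lid edges from this view.

Run:
```python
from h import *
z=np.load("w1.npz");a,d,K,T=[z[k] for k in"adKT"];c=cloud(d,K,T)
C=np.array([.574,.0485]);t=np.radians(25.04);Rt=np.array([[np.cos(t),np.sin(t)],[-np.sin(t),np.cos(t)]])
def ch(p): return Rt@(np.array(p)[:2]-C)
for uv in[(151,136),(383,136),(160,300)]: print("lid",uv,ch(ray(K,T,uv,.06))*1e3)
for uv in[(245,187),(289,187),(289,222)]: print("keeper",ch(ray(K,T,uv,.0805))*1e3)
q=(c[...,:2]-C)@Rt.T
m=(c[...,2]>.1)&(c[...,2]<.125)&(abs(q[...,0])<.05)&(abs(q[...,1]-.05)<.06)
m[255:]=False
print(m.sum()); vu=np.argwhere(m);print(vu.min(0),vu.max(0),np.median(q[m],0)*1e3,np.median(c[m],0))
g=a[170:330,200:360];save("w1c",np.clip(cv2.resize(g,None,fx=3.7,fy=3.7,interpolation=2)*1.3,0,255).astype(np.uint8))
```

```text
lid (151, 136) [-110.46541119  171.97941568]
lid (383, 136) [107.49269204 171.85204259]
lid (160, 300) [-118.41681317   -0.59456744]
keeper [-21.32774213 127.38957029]
keeper [ 19.04125505 127.37108276]
keeper [19.20926811 93.69684793]
29
[249 284] [252 294] [18.8553208  73.95674562] [0.55975245 0.12365593 0.10370731]
```

View pics/w1c.png

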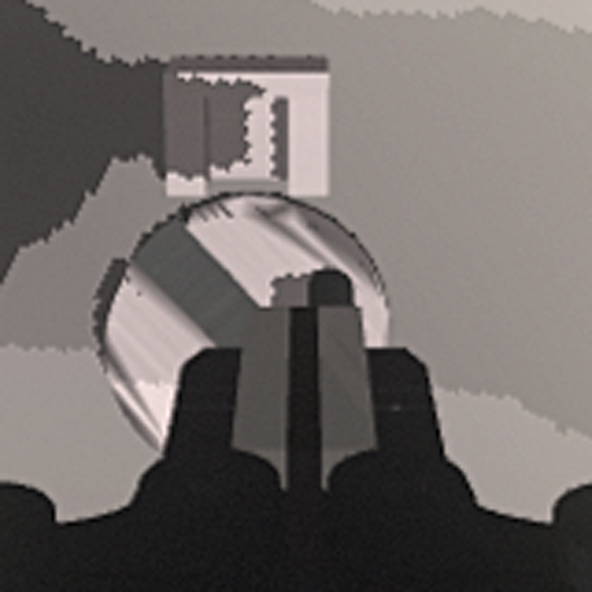

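The post is at about chest (20, 70), which is 0.76 rad. The fingertip is shut. Next I descend on the keeper side of the post and sweep it towards chest -y.

```bash
python3 -m inch '[[-0.01,0.005,0.03,0,0,0,1],[-0.02,0.0095,0.06,0,0,0,1],[-0.02,0.0095,0.09,0,0,0,1],[-0.02,0.0095,0.12,0,0,0,1],[-0.02,0.0095,0.145,0,0,0,1],[-0.02,0.0095,0.158,0,0,0,1],[-0.02,0.0095,0.158,0,0,0,1],[-0.02,0.0095,0.158,0,0,0,1]]'
python3 -m inch '[[-0.006,0,0,0,0,0,1],[-0.010,0,0,0,0,0,1],[-0.014,0,0,0,0,0,1],[-0.018,0,0,0,0,0,1],[-0.021,0,0,0,0,0,1],[-0.024,0,0,0,0,0,1],[-0.027,0,0,0,0,0,1],[-0.03,0,0,0,0,0,1],[-0.033,0,0,0,0,0,1],[-0.036,0,0,0,0,0,1],[-0.036,0,0,0,0,0,1],[-0.036,0,0,0,0,0,1]]'
python3 - <<'E'
from h import *
o=telemetry.get_obs();print(o["ee_pos"],o["wrist_force"])
a,d,K,T=cam("wrist");np.savez("w2",a=a,d=d,K=K,T=T);save("w2",a)
E
```

```text
time: 1.77
ee_pos: [0.5488, 0.1552, 0.0935]
tcp_rot: [-180.0, -0.0, 115.0]
wrist_force: [0.5, 0.8, 1.1]
opening: 0.0003
time: 2.77
ee_pos: [0.5642, 0.1222, 0.0933]
tcp_rot: [-180.0, 0.0, 115.0]
wrist_force: [-0.7, -0.0, -0.1]
opening: -0.0001
[0.56424232 0.1222157  0.09331996] [-0.740087   -0.02752063 -0.12532007]
```

View pics/w2.png

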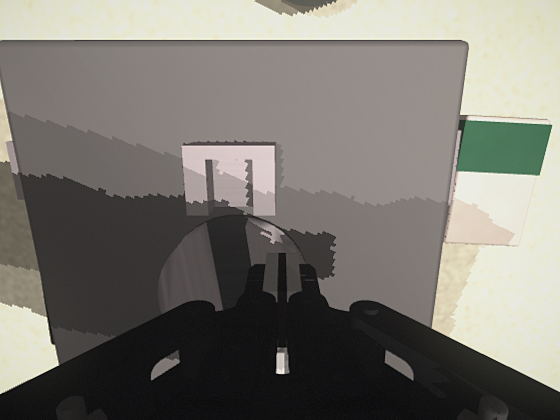

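The slot is visible as the dark band from about (222,225) to (240,300). Turning is nearly done; I'll measure its edges on the disc's top plane.

Run:
```python
from h import *
z=np.load("w2.npz");a,d,K,T=[z[k] for k in"adKT"]
C=np.array([.574,.0485]);t=np.radians(25.04);Rt=np.array([[np.cos(t),np.sin(t)],[-np.sin(t),np.cos(t)]])
g=cv2.cvtColor(a,cv2.COLOR_RGB2GRAY).astype(int)
L=[];Rr=[]
for v in range(232,292,6):
    e=np.diff(cv2.GaussianBlur(g[v].astype(np.float32)[None],(5,1),0)[0]); l=190+e[190:225].argmin(); r=225+e[225:262].argmax()
    pl,pr=[Rt@(ray(K,T,(u,v),.081)[:2]-C)*1e3 for u in(l+.5,r+.5)];print(v,l,r,pl.round(1),pr.round(1));L.append(pl);Rr.append(pr)
for P in(L,Rr):
    P=np.array(P);s=np.polyfit(P[:,1],P[:,0],1);print("slot angle rad (CCW)",-np.arctan(s[0]),"x at axis",np.polyval(s,50))
```

```text
232 207 260 [-13.2  84.9] [11.8 84.9]
238 208 246 [-12.9  81.9] [ 5.1 81.9]
244 210 247 [-12.2  78.8] [ 5.5 78.8]
250 211 248 [-11.9  75.8] [ 5.9 75.7]
256 212 249 [-11.5  72.7] [ 6.3 72.6]
262 213 250 [-11.2  69.5] [ 6.7 69.5]
268 214 252 [-10.9  66.3] [ 7.6 66.3]
274 215 261 [-10.6  63.2] [11.9 63.1]
280 217 261 [-9.8 59.9] [11.9 59.9]
286 218 261 [-9.5 56.7] [11.8 56.6]
slot angle rad (CCW) 0.12897439451142131 x at axis -8.65731589519296
slot angle rad (CCW) 0.16512197834224937 x at axis 11.925467271782441
```

The slot is still 0.14 rad off, which is 4 mm at the post. That agrees with finger geometry, so I push 4 mm further, back off, lift and look.

```bash
python3 -m inch '[[-0.002,0,0,0,0,0,1],[-0.004,0,0,0,0,0,1],[-0.004,0,0,0,0,0,1],[-0.004,0,0,0,0,0,1],[0.01,0,0,0,0,0,1],[0.03,0,0,0,0,0,1],[0.04,0,-0.03,0,0,0,1],[0.04,0,-0.06,0,0,0,1],[0.04,0,-0.09,0,0,0,1],[0.04,0,-0.09,0,0,0,1],[0.04,0,-0.09,0,0,0,1]]'
python3 - <<'E'
from h import *
o=telemetry.get_obs();print(o["ee_pos"],o["wrist_force"])
a,d,K,T=cam("wrist");np.savez("w3",a=a,d=d,K=K,T=T);g=a[130:330,160:400];save("w3",cv2.resize(g,None,fx=3,fy=3))
E
```

```text
time: 3.73
ee_pos: [0.5477, 0.1595, 0.1851]
tcp_rot: [179.8, 0.0, 115.1]
wrist_force: [0.0, 0.0, 0.6]
opening: 0.0002
[0.54774664 0.15951687 0.18513625] [0.03134831 0.04613552 0.57832299]
```

View pics/w3.png

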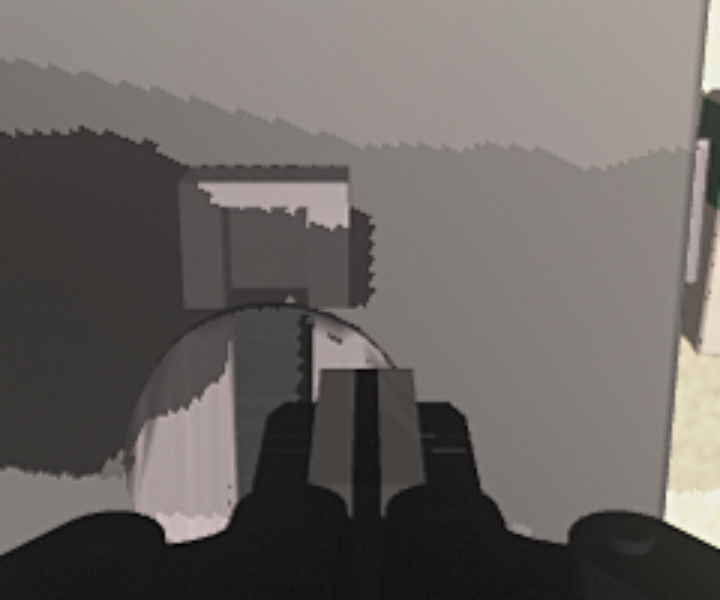

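The slot now looks nearly in line with the keeper. I'll put a number on it from the edge pixels and work out the move to the tab.

Run:
```python
from h import *
z=np.load("w3.npz");a,d,K,T=[z[k] for k in"adKT"]
C=np.array([.574,.0485]);t=np.radians(25.04);Rt=np.array([[np.cos(t),np.sin(t)],[-np.sin(t),np.cos(t)]])
ch=lambda u,v,h:Rt@(ray(K,T,(u,v),h)[:2]-C)*1e3
g=cv2.GaussianBlur(cv2.cvtColor(a,cv2.COLOR_RGB2GRAY).astype(np.float32),(5,1),0)
P=[];
for v in range(245,294,6):
    l=228+np.diff(g[v])[228:248].argmin()+.5;P.append(ch(l,v,.081));print(v,l,P[-1].round(1))
P=np.array(P);s=np.polyfit(P[:,1],P[:,0],1);print("slot",-np.arctan(s[0]),np.polyval(s,50))
for uv in[(236,200),(237,229),(262,199),(263,227)]:print("keeper inner",ch(*uv,.0805))
o=telemetry.get_obs();print("tcp chest",Rt@(o["ee_pos"][:2]-C)*1e3,o["ee_pos"][2])
```

```text
245 237.5 [-10.6  83. ]
251 237.5 [-10.8  78.1]
257 237.5 [-10.9  73.2]
263 237.5 [-11.1  68.2]
269 237.5 [-11.3  63.2]
275 237.5 [-11.5  58.1]
281 238.5 [-10.9  52.9]
287 238.5 [-11.   47.7]
293 238.5 [-11.2  42.5]
slot -0.011153066052573369 -11.180794098061801
keeper inner [-10.55269992 118.06920443]
keeper inner [-10.60361291  95.65822859]
keeper inner [  8.49934161 118.80797923]
keeper inner [ 8.91347527 97.217579  ]
tcp chest [ 22.61989016 111.68863082] 0.18344654053336745
```

The slot is aligned at -0.01 rad. Next I fly over to behind the tab and descend.

```bash
python3 -m inch '[[-0.035,-0.003,0,0,0,0,1],[-0.07,-0.006,0,0,0,0,1],[-0.105,-0.009,0,0,0,0,1],[-0.14,-0.012,0,0,0,0,1],[-0.175,-0.015,0,0,0,0,1],[-0.21,-0.018,0,0,0,0,1],[-0.245,-0.021,0,0,0,0,1],[-0.28,-0.0233,0,0,0,0,1],[-0.285,-0.0233,0.03,0,0,0,1],[-0.285,-0.0233,0.05,0,0,0,1],[-0.285,-0.0233,0.05,0,0,0,1],[-0.285,-0.0233,0.05,0,0,0,1]]'
python3 - <<'E'
from h import *
C=np.array([.574,.0485]);t=np.radians(25.04);Rt=np.array([[np.cos(t),np.sin(t)],[-np.sin(t),np.cos(t)]])
o=telemetry.get_obs();print("tcp chest",Rt@(o["ee_pos"][:2]-C)*1e3,o["ee_pos"][2])
a,d,K,T=cam("wrist");save("w4",a)
c=cloud(d,K,T);q=(c[...,:2]-C)@Rt.T*1e3
m=(c[...,2]>.1)&(c[...,2]<.114)&(abs(q[...,0])<30)&(q[...,1]<-120)&(q[...,1]>-165)
if m.any():print(m.sum(),np.percentile(q[m],[2,50,98],axis=0),np.argwhere(m).min(0),np.argwhere(m).max(0))
E
```

```text
time: 4.78
ee_pos: [0.6454, -0.109, 0.1311]
tcp_rot: [-179.8, -0.1, 115.0]
wrist_force: [0.6, -0.2, 0.6]
opening: -0.0001
tcp chest [  -1.9317693  -172.90309214] 0.13107841791814867
1226 [[ -16.93907813 -144.48759418]
 [  -1.93103037 -139.54043418]
 [  12.99301893 -136.44840322]] [178 250] [197 315]
```

View pics/w4.png

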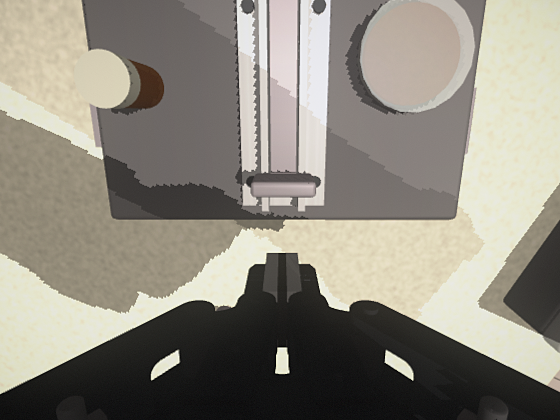

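The tab at (283,187) is dead ahead of the fingertips, its rear face at chest y -144.5. I descend to z 0.088 and push slowly: the first stage is 100 mm, then small steps watching the force.

```bash
python3 -m inch '[[0,0,0.02,0,0,0,1],[0,0,0.043,0,0,0,1],[0,0,0.043,0,0,0,1],[0.006,0,0.043,0,0,0,1],[0.012,0,0.043,0,0,0,1],[0.016,0,0.043,0,0,0,1],[0.02,0,0.043,0,0,0,1],[0.025,0,0.043,0,0,0,1],[0.031,0,0.043,0,0,0,1],[0.037,0,0.043,0,0,0,1],[0.043,0,0.043,0,0,0,1],[0.049,0,0.043,0,0,0,1]]'
python3 -m inch '[[0.006,0,0,0,0,0,1],[0.012,0,0,0,0,0,1],[0.018,0,0,0,0,0,1],[0.024,0,0,0,0,0,1],[0.03,0,0,0,0,0,1],[0.036,0,0,0,0,0,1],[0.042,0,0,0,0,0,1],[0.048,0,0,0,0,0,1],[0.053,0,0,0,0,0,1],[0.057,0,0,0,0,0,1],[0.06,0,0,0,0,0,1],[0.06,0,0,0,0,0,1]]'
```

```text
time: 5.83
ee_pos: [0.6259, -0.0644, 0.0904]
tcp_rot: [180.0, 0.0, 115.0]
wrist_force: [2.5, -2.6, 1.5]
opening: -0.0003
time: 6.83
ee_pos: [0.6003, -0.0097, 0.0902]
tcp_rot: [-180.0, -0.0, 115.1]
wrist_force: [-0.0, -0.5, -0.4]
opening: -0.0
```

```bash
python3 -m inch '[[0.004,0,0,0,0,0,1],[0.008,0,0,0,0,0,1],[0.012,0,0,0,0,0,1],[0.016,0,0,0,0,0,1],[0.02,0,0,0,0,0,1],[0.022,0,0,0,0,0,1],[0.024,0,0,0,0,0,1],[0.024,0,0,0,0,0,1]]'
python3 -m inch '[[0.002,0,0,0,0,0,1],[0.004,0,0,0,0,0,1],[0.004,0,0,0,0,0,1]]'
python3 -m inch '[[0.002,0,0,0,0,0,1],[0.004,0,0,0,0,0,1],[0.004,0,0,0,0,0,1]]'
```

```text
time: 7.5
ee_pos: [0.5902, 0.0118, 0.0901]
tcp_rot: [-180.0, -0.0, 115.1]
wrist_force: [0.2, 0.8, -0.3]
opening: 0.0002
time: 7.75
ee_pos: [0.5886, 0.0152, 0.0902]
tcp_rot: [-180.0, -0.0, 115.0]
wrist_force: [0.1, 0.5, 0.2]
opening: 0.0
time: 8.0
ee_pos: [0.587, 0.0188, 0.0903]
tcp_rot: [180.0, -0.0, 115.0]
wrist_force: [-0.3, 0.4, 0.5]
opening: -0.0001
```

```bash
python3 -m inch '[[0.0015,0,0,0,0,0,1],[0.003,0,0,0,0,0,1],[0.003,0,0,0,0,0,1]]'
python3 -m inch '[[0.0015,0,0,0,0,0,1],[0.003,0,0,0,0,0,1],[0.003,0,0,0,0,0,1]]'
python3 - <<'E'
from h import *
C=np.array([.574,.0485]);t=np.radians(25.04);Rt=np.array([[np.cos(t),np.sin(t)],[-np.sin(t),np.cos(t)]])
a,d,K,T=cam("wrist");save("w5",a)
c=cloud(d,K,T);q=(c[...,:2]-C)@Rt.T*1e3
m=(c[...,2]>.1)&(c[...,2]<.114)&(abs(q[...,0])<20)&(q[...,1]<10)&(q[...,1]>-60)
if m.any():print(m.sum(),np.percentile(q[m],[2,50,98],axis=0))
print(telemetry.get_obs()["wrist_force"])
E
```

```text
time: 8.25
ee_pos: [0.5857, 0.0215, 0.0903]
tcp_rot: [-180.0, -0.0, 115.0]
wrist_force: [-0.8, -0.2, 0.1]
opening: 0.0001
time: 8.5
ee_pos: [0.5859, 0.0222, 0.0911]
tcp_rot: [179.9, 0.3, 115.0]
wrist_force: [5.4, -11.5, 0.8]
opening: -0.0001
2819 [[-17.03163319 -22.52457805]
 [ -1.98341174 -13.5175734 ]
 [ 12.53171638  -9.91475215]]
[  5.23492931 -10.26549304   0.91217496]
```

View pics/w5.png

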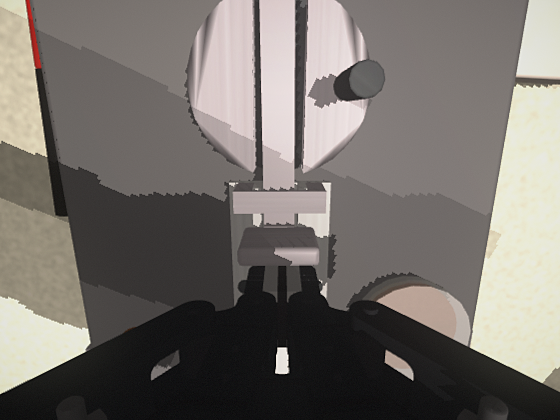

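The bar lies through the slot (column ~280), and the finger stalled at 12 N after about 126 mm of travel, within the expected 115–132. One more light press to confirm, then I back off, lift away and check.

```bash
python3 -m inch '[[0.001,0,0,0,0,0,1],[0.001,0,0,0,0,0,1],[0.001,0,0,0,0,0,1]]'
python3 -m inch '[[-0.01,0,0,0,0,0,1],[-0.025,0,0,0,0,0,1],[-0.03,0,-0.02,0,0,0,1],[-0.03,0,-0.05,0,0,0,1],[-0.03,0,-0.08,0,0,0,1],[-0.03,0,-0.11,0,0,0,1],[-0.01,0,-0.14,0,0,0,1],[0.02,0,-0.16,0,0,0,1],[0.05,0,-0.16,0,0,0,1],[0.08,0,-0.16,0,0,0,1],[0.08,0,-0.16,0,0,0,1],[0.08,0,-0.16,0,0,0,1]]'
python3 - <<'E'
from h import *
a,d,K,T=cam("wrist");save("w6",a);np.savez("w6",a=a,d=d,K=K,T=T)
print(telemetry.get_obs()["wrist_force"])
E
```

```text
time: 8.8
ee_pos: [0.5859, 0.0223, 0.0913]
tcp_rot: [179.9, 0.4, 114.9]
wrist_force: [7.4, -15.4, 1.0]
opening: 0.0002
time: 9.8
ee_pos: [0.5502, 0.0981, 0.2505]
tcp_rot: [180.0, -0.0, 115.2]
wrist_force: [-0.1, -0.2, 0.1]
opening: 0.0004
[ 0.64502911 -0.4104987   0.83226736]
```

View pics/w6.png

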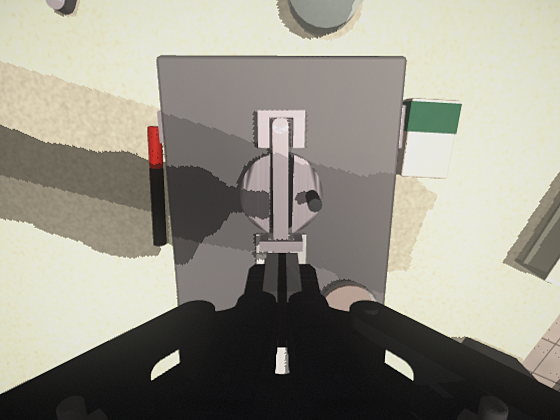

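The nose is at (280,119), against the keeper's stop, and the slot is in line with the bar. One numerical check, then I hand in.

Run:
```python
from h import *
z=np.load("w6.npz");K,T=z["K"],z["T"]
C=np.array([.574,.0485]);t=np.radians(25.04);Rt=np.array([[np.cos(t),np.sin(t)],[-np.sin(t),np.cos(t)]])
for n,uv,h in[("nose",(280,118.5),.075),("keeper outer far",(280,110),.0805)]:print(n,Rt@(ray(K,T,uv,h)[:2]-C)*1e3)
print(order.job_done())
```

```text
nose [ -2.80112505 118.0413909 ]
keeper outer far [ -2.77811512 125.23493181]
the job is handed in; nothing more can be done
None
```

The chest is locked as far as my checks show, and the job is handed in (no verdict is reported). It took about 10 s of the 54 s allowed.

- **Disc:** I turned it clockwise from about 0.76 rad by pushing the post with the shut fingertips. The first push stopped 0.14 rad short, so I pushed 4 mm more. The slot then measured -0.01 rad.
- **Bar:** I pushed it by its tab for about 126 mm. It stopped firmly, with about 12 N rising to 17 N and no further movement. The last wrist picture shows the bar through the slot.
- **Nose position:** It measured chest y of about 118 mm, against the stop at 119 mm and the 114 mm needed.
- **Clearance:** The robot ended about 0.25 m above the bench, touching nothing. The slide box, marker, jar and dish looked undisturbed in the last picture. The vial, dish stack and beaker were not in view, so I did not recheck them.

**Disagreement:** The nose read about 2.8 mm to the -x side, but the keeper read the same. That points to an offset in my chest estimate or the calibration, not a crooked bar.

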